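# Lay the blue tile down for the kiln

## Task

Three glazed tiles stand on edge on the kiln shelf. Tip the blue one over with a light push so that it lies flat on the shelf on its bare clay back, glazed face up, without gripping or lifting it. Leave the green and the yellow tile standing where they are.

Things in the scene. Friction and masses are not known exactly. Their poses are not given: they have to be found in the camera images.
- tile_blue: blue octagonal ceramic tile, 80 mm across flats, 16 mm thick, 0.2 kg, free-standing on an edge facet on the shelf; it falls once its top is pushed 16 mm over. Face (with painted pale star) and rim glazed blue, back bare clay. Origin at its centre, 40 mm above the shelf; +x out of the glazed face (8 mm away), at the start within 35 degrees of the world +x; y along its width, z up.
- tile_green: green octagonal ceramic tile, same size as the blue one and standing the same way; a bystander. Face and rim glazed green, back bare clay. Origin at its centre; +x out of the glazed face, y along its width, z up.
- tile_yellow: yellow octagonal ceramic tile, same size as the blue one and standing the same way; a bystander. Face and rim glazed yellow, back bare clay. Origin at its centre; +x out of the glazed face, y along its width, z up.
- kiln_shelf: fixed flat buff slab on the table, 300 mm (x) by 400 mm (y), 15 mm thick; the three tiles stand on it in a row along its y, about 130 mm apart, in any order. Origin at the centre of its underside; z up, so its top is 15 mm above the origin.
Things that resemble listed ones, but are neither listed nor needed, are in the scene too. Of the things like the tile_blue, leave any that is pink; of the rest the larger one is meant.

How it is judged (in metres and radians):
At the end, for the whole second after the job is handed in: The blue tile lies at rest flat on the kiln shelf (within 10 degrees), glazed face up, its centre at least 30 mm inside the shelf's edges; the green and yellow tiles still stand upright (within 10 degrees) within 15 mm of where they were (angle between tile_blue's own x axis and vertical below 0.174533 rad and z of tile_blue in the frame of kiln_shelf between 0.015 and 0.03 m and x of tile_blue in the frame of kiln_shelf between -0.12 and 0.12 m and y of tile_blue in the frame of kiln_shelf between -0.17 and 0.17 m and linear speed of tile_blue below 0.02 m/s and angular speed of tile_blue below 0.2 rad/s and not (distance of tile_green from where it was at the start of the episode above 0.015 m or angle between tile_green's own z axis and vertical above 0.174533 rad) and not (distance of tile_yellow from where it was at the start of the episode above 0.015 m or angle between tile_yellow's own z axis and vertical above 0.174533 rad)); the robot touches nothing.
It fails at once if the green tile is shifted by more than 15 mm or tilted by more than 10 degrees (distance of tile_green from where it was at the start of the episode above 0.015 m or angle between tile_green's own z axis and vertical above 0.174533 rad).
It fails at once if the yellow tile is shifted by more than 15 mm or tilted by more than 10 degrees (distance of tile_yellow from where it was at the start of the episode above 0.015 m or angle between tile_yellow's own z axis and vertical above 0.174533 rad).
It fails at once if the blue tile is lifted: its centre rises above 70 mm over the table (height (world z) of tile_blue above 0.07 m).
It fails at once if the blue tile is gripped or shoved hard: more than 15 N from the fingers (contact force between the fingers and tile_blue above 15 N).
It also fails if it takes over 29 s, if anything falls off the work surface, if the arm or the gripper's body presses on something with over 40 N, if the wrist force passes 120 N, or if a joint passes its speed limit or range.

## Robot

A 6-joint arm with a two-finger parallel gripper is mounted at the origin on the work surface. World frame = base frame: x ahead of the robot, y to its left, z up, the work surface at z = 0. Lengths are in mm, angles in degrees, forces in N, time in s.
With the tool pointing down it reaches from about 400 to 925 mm from the base axis. Payload 3.4 kg.
Tool frame: the origin (TCP) lies midway between the tips of the shut fingers; the grasp point (between the pads) lies 19 mm behind it; z points along the fingers, y is the direction in which the jaws open and shut (so a half turn about z gives the same grasp; the last joint's range is limited). The gripper opens to 85 mm and grips with 20 to 120 N. Pads are 22 mm wide; open, the fingers measure 114 mm over their backs; the gripper's body (76 mm by 85 mm) begins 54 mm behind the grasp point. The pads swing forward as they close: fully open they stand 13 mm farther back than shut.
Start: joints at [-4.211, 17.578, 86.31, -0, 76.112, -4.211], TCP at [575.005, -0.025, 231.305] pointing down, gripper open.
Joint ranges: [-179.03, 179.03], [-60, 130.46], [8.19, 133.38], [-81.62, 261.62], [5.75, 156.47], [-153.77, 153.77]. Speed limits (degrees/s): [147.25, 147.25, 180, 180, 180, 180].

## Interface

Orientations are given as a 3x3 rotation matrix whose columns are the frame's x, y, z axes.
In Python, from workcell import read_state, eyes, close_job, silhouettes, pinpoint gives the robot as it stands.
- The arm moves only by the tool carry_out, never from a script. Its argument "steps" is a list of rows, each an object of numbers: "x", "y", "z": the shift along the tool's x, y, z each as a share of 0.025 m, from -1 to 1; "twist": the turn about the tool's z as a share of 0.12 rad, from -1 to 1; "fingers": the gripper command: -1 is fully open, 1 is shut, values between are in proportion. In form: [{"x": .., "y": .., "z": .., "twist": .., "fingers": ..}, ...]. A call has 1 to 12 rows; each row shifts and turns the commanded pose from where the row before left it, along the tool's axes as they then stand; what a row does not reach is not made up. A row lasts 1/12 s, in which the tool goes at most 41.7 mm and 7.16 degrees, less where a joint would pass 70% of its speed; a pose out of reach is approached as far as the arm can. A call with a number of a shift or a turn outside -1 to 1 is refused whole. A call with a gripper value outside its range is refused whole. The fingers move at their own pace and stop on an object; "force" is the grip in N (left out, the last holds). Time passes only in rows, so rows that do not move let the fingers close. It gives the time, the measured TCP pose, the force and the opening at its end, in the units of the state.
- read_state(): the state, without advancing time (a new reading comes with each control period).
- eyes.read_camera(name): name is "scene" or "side" or "wrist"; returns the picture (400x640x3 uint8, blue, green, red); there is no depth.
- eyes.camera_model(name): a dict with "intrinsics" (3x3 intrinsics, pixels), "pose" (4x4, takes a point from camera to world coordinates). Camera axes: x right, y up, looking along -z (the intrinsics and any distortion apply to the point x, -y, -z); pixel columns grow to the right and rows downward; lengths in mm; the calibration is good to about 2 mm. A picture is of the moment at which its call begins: read the wrist's pose just before it. camera_model takes no time and is no camera call; for the wrist camera it gives the pose at the moment of the call.
- close_job(): hands the job in, once; it reports no verdict.
Trained networks look in the newest picture that a camera, given by its name, has taken for a name from the list of things; names that differ only in an ending like _2 or _b are one class to them, and where a whole thing is asked for, a point or a joint stands for the part that bears it (a point fixed in the world has none). Each returns a list of dicts, best first, with "conf" (0 to 1); they miss things now and then, are a little off and sometimes report something else, mostly with a low value. They report only what shows in the picture. A call takes as long as a camera call. They do not tell look-alikes from the thing itself.
- silhouettes(camera, thing): "pixels" (400x640 bool, what is visible of it) and "centre" ([column, row] in pixels, amid what is visible of it).
- pinpoint(camera, thing): "centre" ([column, row] in pixels: a listed point, or the origin of a listed thing).
The state is a dict: "clock": time; "qpos": joint angles; "qvel": joint speeds; "joint_torque": joint torques, N m; "position": TCP position; "orientation": TCP orientation; "force": force on the tool from outside, world axes, zero at the start; "ft_torque": the same for the moment, N m; "opening": opening from 0.0 (shut) to 1.0 (fully open).
Only numpy, scipy, OpenCV 4.12 (cv2) and the standard library are available. Lean on these libraries where they do the work, as an engineer would, in place of code of your own. Each camera call takes 0.05 s, during which the arm holds its last target. There are 200 camera calls.

## Working session

There is one attempt and no reset: what is moved stays moved. The work goes in short steps, Python scripts to look and compute and a tool call to move; the robot and the scene stay as the last step left them, time stands still between calls to the robot, and variables do not carry over. Pictures are saved under pics/ and viewed, on a budget of 10 in all, crops included, one or two more only if the job needs it, and the job is handed in when it is done.

Besides the shell and the picture viewer there is one more tool, called after "Call:" in YAML: its name, and indented under it one key for each argument. carry_out: Moves the arm, as the interface text tells. Shift numbers are shares of 0.025 m and turn numbers shares of 0.12 rad, none past 1 either way. Its arguments: {"type":"object","properties":{"steps":{"type":"array","items":{"type":"object","properties":{"x":{"type":"number","minimum":-1,"maximum":1},"y":{"type":"number","minimum":-1,"maximum":1},"z":{"type":"number","minimum":-1,"maximum":1},"twist":{"type":"number","minimum":-1,"maximum":1},"fingers":{"type":"number"}}}},"force":{"type":"number"}},"required":["steps"]}

```bash
mkdir -p pics; cat > h.py <<'E'
import numpy as np, cv2
from workcell import read_state, eyes, close_job, silhouettes, pinpoint
def ray(cam,px):
    m=eyes.camera_model(cam); K=np.array(m["intrinsics"]); P=np.array(m["pose"])
    d=np.linalg.inv(K)@[px[0],px[1],1]; d=np.array([d[0],-d[1],-d[2]])
    return P[:3,3],P[:3,:3]@d
def onz(cam,px,z):
    o,d=ray(cam,px); return o+d*(z-o[2])/d[2]
def proj(cam,p):
    m=eyes.camera_model(cam); K=np.array(m["intrinsics"]); P=np.array(m["pose"])
    c=P[:3,:3].T@(np.array(p)-P[:3,3]); u=K@[c[0],-c[1],-c[2]]; return u[:2]/u[2]
def tri(c1,p1,c2,p2):
    (a,d),(b,e)=ray(c1,p1),ray(c2,p2); d=d/np.linalg.norm(d); e=e/np.linalg.norm(e)
    s=np.linalg.lstsq(np.c_[d,-e],b-a,rcond=None)[0]; u,v=a+s[0]*d,b+s[1]*e
    return (u+v)/2,np.linalg.norm(u-v)
E
python3 - <<'E'
from h import *
s=read_state(); print(s["clock"],s["orientation"])
for c in ("scene","side","wrist"):
    im=eyes.read_camera(c); cv2.imwrite(f"pics/{c}0.png",im)
    print(c,eyes.camera_model(c).keys(),np.round(eyes.camera_model(c)["pose"],2).tolist())
    for t in ("tile_blue","tile_green","tile_yellow","kiln_shelf"):
        for r in pinpoint(c,t)[:4]: print(t,np.round(r["centre"],1),round(r["conf"],2),np.round(onz(c,r["centre"],0 if t=="kiln_shelf" else 55),0))
E
```

```text
0.0 [[ 1.56294386e-05  9.99998006e-01 -1.99683650e-03]
 [ 9.99999988e-01 -1.53223946e-05  1.53780410e-04]
 [ 1.53749507e-04 -1.99683888e-03 -9.99997994e-01]]
scene dict_keys(['intrinsics', 'pose']) [[0.03, -0.64, 0.77, 1158.97], [1.0, 0.02, -0.02, 8.5], [-0.0, 0.77, 0.64, 577.0], [0.0, 0.0, 0.0, 1.0]]
tile_blue [204.6 239.7] 0.98 [ 630. -183.   55.]
tile_blue [372.  207.6] 0.77 [554. 113.  55.]
tile_green [430.2 197.8] 0.98 [529. 228.  55.]
tile_yellow [298.3 218.9] 0.78 [582. -23.  55.]
kiln_shelf [360.5 212.6] 0.89 [506.  99.   0.]
side dict_keys(['intrinsics', 'pose']) [[-0.95, 0.2, -0.26, 349.68], [-0.32, -0.6, 0.73, 656.3], [-0.01, 0.78, 0.63, 601.76], [0.0, 0.0, 0.0, 1.0]]
tile_blue [340.9 155.2] 0.8 [ 603. -174.   55.]
tile_blue [317.4 242.3] 0.72 [556. 118.  55.]
tile_blue [384.3 166.2] 0.65 [ 497. -160.   55.]
tile_green [313.7 290. ] 0.82 [524. 225.  55.]
tile_yellow [326.8 195.3] 0.96 [585. -19.  55.]
tile_yellow [346.1 261.9] 0.69 [493. 149.  55.]
kiln_shelf [343.5 265. ] 0.93 [509. 107.   0.]
wrist dict_keys(['intrinsics', 'pose']) [[1.0, -0.0, -0.0, 574.74], [0.0, 0.96, 0.27, 68.65], [-0.0, -0.27, 0.96, 373.97], [0.0, 0.0, 0.0, 1.0]]
tile_blue [266.7 330.6] 0.97 [ 511. -191.   55.]
tile_blue [347.5 321.8] 0.88 [ 610. -178.   55.]
tile_blue [309.1  58.2] 0.82 [565. 117.  55.]
tile_yellow [306.1  57.9] 0.75 [563. 117.  55.]
kiln_shelf [258.7  80.3] 0.7 [506. 102.   0.]
```

```bash
python3 -c "
import cv2,numpy as np
a=cv2.imread('pics/scene0.png')[120:330,150:510];b=cv2.imread('pics/side0.png')[100:380,180:500]
cv2.imwrite('pics/a.png',cv2.resize(a,None,fx=2.2,fy=2.2));cv2.imwrite('pics/b.png',cv2.resize(b,None,fx=2,fy=2))"
```

```text
(no output)
```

View pics/a.png

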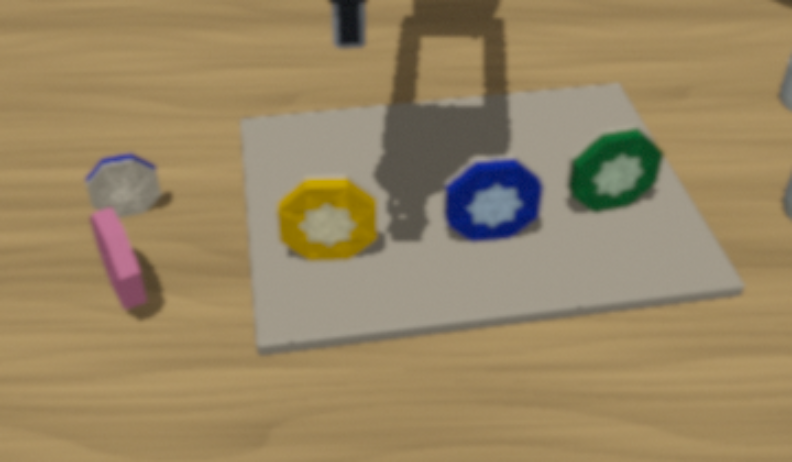

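View pics/b.png

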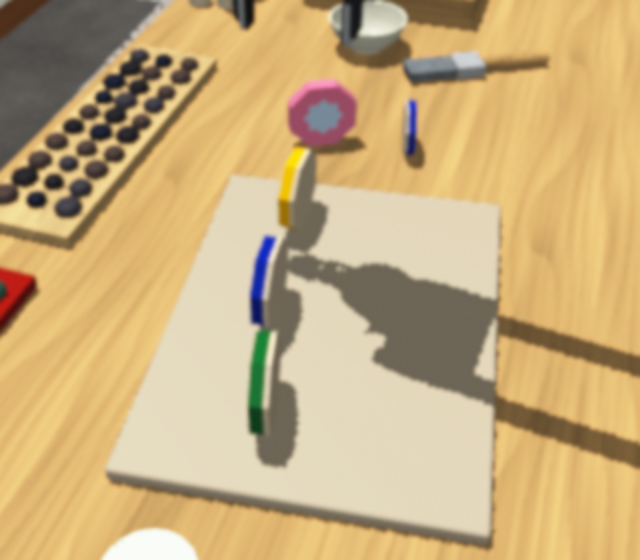

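The scene view shows the yellow, blue and green tiles in a row on the shelf. The large blue one is in the middle, at about (372,208) in the full picture, with its star face towards +x. The smaller blue look-alike and the pink tile are off the shelf. So I push from the +x side towards -x. First I'll fit the poses from the silhouettes.

```bash
cat >> h.py <<'E'
from scipy.optimize import minimize
a=np.arange(8)*np.pi/4+np.pi/8; R=40/np.cos(np.pi/8)
V=np.array([[x,R*np.cos(t),R*np.sin(t)] for x in(-8,8) for t in a])
def fit(t,x0,z=55):
    M={}
    for c in("scene","side"):
        eyes.read_camera(c); rs=silhouettes(c,t)
        r=min(rs,key=lambda r:np.linalg.norm(np.array(r["centre"])-proj(c,[*x0,z])))
        M[c]=cv2.GaussianBlur(r["pixels"].astype(np.float32),(0,0),1)
    def cost(p):
        cs,sn=np.cos(p[2]),np.sin(p[2]); W=V@np.array([[cs,sn,0],[-sn,cs,0],[0,0,1]])+[p[0],p[1],z]
        e=0
        for c,m in M.items():
            h=cv2.convexHull(np.array([proj(c,w) for w in W],np.float32))
            i=np.zeros(m.shape,np.uint8); cv2.fillConvexPoly(i,np.round(h*16).astype(np.int32),255,cv2.LINE_AA,4)
            e+=np.abs(cv2.GaussianBlur(i.astype(np.float32)/255,(0,0),1)-m).sum()/m.sum()
        return e
    b=min((minimize(cost,[*x0,y],method="Nelder-Mead",options=dict(initial_simplex=[[*x0,y],[x0[0]+8,x0[1],y],[x0[0],x0[1]+8,y],[*x0,y+.25]],maxiter=80)) for y in(-.4,0,.4)),key=lambda r:r.fun)
    return b.x,b.fun
E
python3 - <<'E'
from h import *
for t,x in(("tile_blue",[555,115]),("tile_green",[527,227]),("tile_yellow",[583,-21])):
    p,f=fit(t,x); print(t,np.round(p[:2],1),round(np.degrees(p[2]),1),round(f,3))
# shelf
k=silhouettes("scene","kiln_shelf")[0]["pixels"].astype(np.uint8)
c=max(cv2.findContours(k,0,2)[0],key=cv2.contourArea); h=cv2.convexHull(c)
q=cv2.approxPolyDP(h,8,True)[:,0]; print([np.round(onz("scene",v,15)[:2]).tolist() for v in q], read_state()["clock"])
E
```

```text
Traceback (most recent call last):
  File "h.py", line 33, in fit
    b=min((minimize(cost,[*x0,y],method="Nelder-Mead",options=dict(initial_simplex=[[*x0,y],[x0[0]+8,x0[1],y],[x0[0],x0[1]+8,y],[*x0,y+.25]],maxiter=80)) for y in(-.4,0,.4)),key=lambda r:r.fun)
  File "h.py", line 33, in <genexpr>
    b=min((minimize(cost,[*x0,y],method="Nelder-Mead",options=dict(initial_simplex=[[*x0,y],[x0[0]+8,x0[1],y],[x0[0],x0[1]+8,y],[*x0,y+.25]],maxiter=80)) for y in(-.4,0,.4)),key=lambda r:r.fun)
           ~~~~~~~~^^^^^^^^^^^^^^^^^^^^^^^^^^^^^^^^^^^^^^^^^^^^^^^^^^^^^^^^^^^^^^^^^^^^^^^^^^^^^^^^^^^^^^^^^^^^^^^^^^^^^^^^^^^^^^^^^^^^^^^^^^^^^^^^^^^^^^
  File "h.py", line 29, in cost
    h=cv2.convexHull(np.array([proj(c,w) for w in W],np.float32))
                               ~~~~^^^^^
  File "h.py", line 10, in proj
    m=eyes.camera_model(cam); K=np.array(m["intrinsics"]); P=np.array(m["pose"])
ValueError: time passes only in moves, steps and waits
```

```bash
python3 - <<'E'
s=open('h.py').read()
s=s.replace('m=eyes.camera_model(cam);','m=cm(cam);').replace('def ray','C={}\ndef cm(c):\n    if c=="wrist": return eyes.camera_model(c)\n    if c not in C: C[c]=eyes.camera_model(c)\n    return C[c]\ndef ray',1)
open('h.py','w').write(s)
E
python3 - <<'E'
from h import *
for t,x in(("tile_blue",[555,115]),("tile_green",[527,227]),("tile_yellow",[583,-21])):
    p,f=fit(t,x); print(t,np.round(p[:2],1),round(np.degrees(p[2]),1),round(f,3))
k=silhouettes("scene","kiln_shelf")[0]["pixels"].astype(np.uint8)
c=max(cv2.findContours(k,0,2)[0],key=cv2.contourArea); h=cv2.convexHull(c)
q=cv2.approxPolyDP(h,8,True)[:,0]; print([np.round(onz("scene",v,15)[:2]).tolist() for v in q], read_state()["clock"])
E
```

```text
tile_blue [562.7 113.6] 8.8 0.187Traceback (most recent call last):
  File "<stdin>", line 3, in <module>
  File "h.py", line 28, in fit
    r=min(rs,key=lambda r:np.linalg.norm(np.array(r["centre"])-proj(c,[*x0,z])))
ValueError: min() iterable argument is empty
```

```bash
python3 - <<'E'
from h import *
for t,x in(("tile_blue",[560,114]),("tile_yellow",[585,-21]),("tile_green",[527,227])):
    try: p,f=fit(t,x); print(t,np.round(p[:2],1),round(np.degrees(p[2]),1),round(f,3))
    except ValueError as e: print(t,e)
for i in range(3):
    eyes.read_camera("scene"); r=silhouettes("scene","kiln_shelf")
    if r: break
k=r[0]["pixels"].astype(np.uint8)
c=max(cv2.findContours(k,0,2)[0],key=cv2.contourArea); h=cv2.convexHull(c)
q=cv2.approxPolyDP(h,8,True)[:,0]; print([np.round(onz("scene",v,15)[:2]).tolist() for v in q], read_state()["clock"])
E
```

```text
tile_blue [562.1 113.4] 7.0 0.141
tile_yellow [582.4 -24.5] 4.3 0.196
tile_green [525.7 225.7] 14.9 0.181
[[628.0, 314.0], [689.0, -75.0], [395.0, -115.0], [336.0, 274.0]] 2.05
```

Call:
carry_out:
  steps:
    - {"x": 0.8,"y": 0.26,"z": 0,"twist": -0.4,"fingers": 1}
    - {"x": 0.8,"y": 0.26,"z": 0,"twist": -0.4,"fingers": 1}
    - {"x": 0.8,"y": 0.26,"z": 0,"twist": -0.37,"fingers": 1}
    - {"x": 0.8,"y": 0.3,"z": 0,"fingers": 1}
    - {"x": 0.8,"y": 0.4,"z": 0,"fingers": 1}
    - {"x": 0.8,"y": 0.4,"z": 0,"fingers": 1}
    - {"z": 0.7,"fingers": 1}
    - {"z": 0.7,"fingers": 1}
    - {"z": 0.7,"fingers": 1}
    - {"z": 0.7,"fingers": 1}
    - {"fingers": 1}
    - {"fingers": 1}

```text
$.steps[3]: bad value
```

Call:
carry_out:
  steps:
    - {"x": 0.8,"y": 0.26,"z": 0,"twist": -0.4,"fingers": 1}
    - {"x": 0.8,"y": 0.26,"z": 0,"twist": -0.4,"fingers": 1}
    - {"x": 0.8,"y": 0.26,"z": 0,"twist": -0.37,"fingers": 1}
    - {"x": 0.8,"y": 0.3,"z": 0,"twist": 0,"fingers": 1}
    - {"x": 0.8,"y": 0.4,"z": 0,"twist": 0,"fingers": 1}
    - {"x": 0.8,"y": 0.4,"z": 0,"twist": 0,"fingers": 1}
    - {"x": 0,"y": 0,"z": 0.7,"twist": 0,"fingers": 1}
    - {"x": 0,"y": 0,"z": 0.7,"twist": 0,"fingers": 1}
    - {"x": 0,"y": 0,"z": 0.7,"twist": 0,"fingers": 1}
    - {"x": 0,"y": 0,"z": 0.7,"twist": 0,"fingers": 1}
    - {"x": 0,"y": 0,"z": 0,"twist": 0,"fingers": 1}
    - {"x": 0,"y": 0,"z": 0,"twist": 0,"fingers": 1}

```text
clock: 3.05
position: [609.6, 124.0, 160.4]
orientation: [[-0.14, 0.99, -0.003], [0.99, 0.14, -0.0], [0.0, -0.003, -1.0]]
force: [-0.1, -0.3, 0.5]
opening: -0.0
```

Call:
carry_out:
  steps:
    - {"x": -0.17,"y": 0.18,"z": 0,"twist": 0,"fingers": 1}
    - {"x": 0,"y": 0,"z": 0.7,"twist": 0,"fingers": 1}
    - {"x": 0,"y": 0,"z": 0.7,"twist": 0,"fingers": 1}
    - {"x": 0,"y": 0,"z": 0.7,"twist": 0,"fingers": 1}
    - {"x": 0,"y": 0,"z": 0.7,"twist": 0,"fingers": 1}
    - {"x": 0,"y": 0,"z": 0.45,"twist": 0,"fingers": 1}
    - {"x": 0,"y": 0,"z": 0,"twist": 0,"fingers": 1}
    - {"x": 0,"y": 0,"z": 0,"twist": 0,"fingers": 1}

```text
clock: 3.72
position: [616.1, 120.3, 80.5]
orientation: [[-0.14, 0.99, 0.0], [0.99, 0.14, 0.0], [-0.0, 0.0, -1.0]]
force: [0.0, -0.4, -0.4]
opening: -0.002
```

```bash
python3 - <<'E'
from h import *
a=eyes.read_camera("scene")[90:310,200:520]; b=eyes.read_camera("side")[100:320,180:500]
cv2.imwrite("pics/c.png",cv2.resize(np.hstack([a,b]),(800,275)) if 0 else np.vstack([cv2.resize(x,None,fx=1.36,fy=1.36) for x in(a,b)]))
print(read_state()["position"])
E
```

```text
[616.8303447  120.53189302  81.51114036]
```

View pics/c.png

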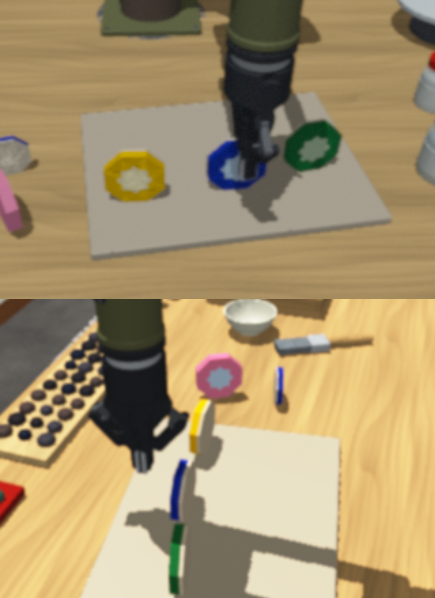

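```bash
python3 - <<'E'
from h import *
print(proj("scene",[617,120.5,81]),proj("scene",[562,113.4,55]),proj("side",[617,120.5,81]),proj("scene",[570,114.5,80]))
E
```

```text
[381.34004863 219.80345959] [372.49967784 210.26564456] [284.71786593 225.14537064] [374.59392047 202.69241137]
```

Call:
carry_out:
  steps:
    - {"x": -0.1,"y": -0.25,"z": 0,"twist": 0,"fingers": 1}
    - {"x": 0,"y": -0.25,"z": 0,"twist": 0,"fingers": 1}
    - {"x": 0,"y": -0.2,"z": 0,"twist": 0,"fingers": 1}
    - {"x": 0,"y": -0.15,"z": 0,"twist": 0,"fingers": 1}
    - {"x": 0,"y": -0.12,"z": 0,"twist": 0,"fingers": 1}
    - {"x": 0,"y": -0.12,"z": 0,"twist": 0,"fingers": 1}
    - {"x": 0,"y": -0.12,"z": 0,"twist": 0,"fingers": 1}
    - {"x": 0,"y": -0.12,"z": 0,"twist": 0,"fingers": 1}
    - {"x": 0,"y": -0.12,"z": 0,"twist": 0,"fingers": 1}
    - {"x": 0,"y": -0.12,"z": 0,"twist": 0,"fingers": 1}
    - {"x": 0,"y": -0.12,"z": 0,"twist": 0,"fingers": 1}
    - {"x": 0,"y": -0.12,"z": 0,"twist": 0,"fingers": 1}

```text
clock: 4.82
position: [570.7, 111.6, 80.0]
orientation: [[-0.14, 0.99, -0.0], [0.99, 0.14, -0.0], [-0.0, -0.0, -1.0]]
force: [-0.0, -0.7, -0.2]
opening: 0.003
```

Call:
carry_out:
  steps:
    - {"x": 0,"y": -0.12,"z": 0,"twist": 0,"fingers": 1}
    - {"x": 0,"y": -0.12,"z": 0,"twist": 0,"fingers": 1}
    - {"x": 0,"y": -0.12,"z": 0,"twist": 0,"fingers": 1}
    - {"x": 0,"y": -0.12,"z": 0,"twist": 0,"fingers": 1}

```text
clock: 5.15
position: [558.8, 109.9, 80.1]
orientation: [[-0.14, 0.99, -0.0], [0.99, 0.14, -0.0], [-0.0, -0.0, -1.0]]
force: [0.2, -0.5, 0.1]
opening: 0.003
```

```bash
python3 - <<'E'
from h import *
a=eyes.read_camera("scene")[90:310,200:520]; b=eyes.read_camera("side")[100:320,180:500]
cv2.imwrite("pics/d.png",np.vstack([cv2.resize(x,None,fx=1.36,fy=1.36) for x in(a,b)]))
E
```

```text
(no output)
```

View pics/d.png

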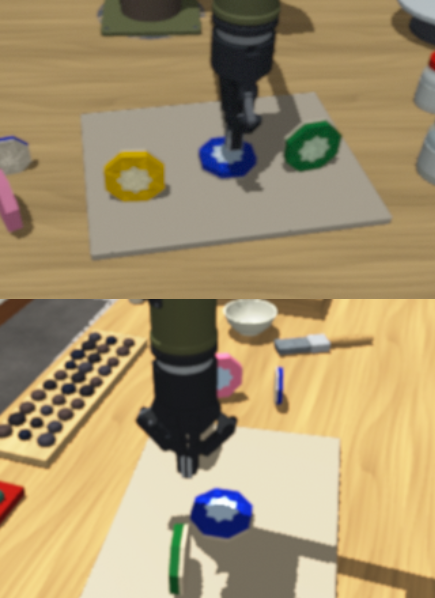

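The blue tile now looks flat, star face up, at about (227,157) in the top crop. The other two tiles are still standing. I'll back the tool away straight up and check.

Call:
carry_out:
  steps:
    - {"x": 0,"y": 0,"z": -0.5,"twist": 0,"fingers": 1}
    - {"x": 0,"y": 0,"z": -0.8,"twist": 0,"fingers": 1}
    - {"x": 0,"y": 0,"z": -0.8,"twist": 0,"fingers": 1}
    - {"x": 0,"y": 0,"z": -0.8,"twist": 0,"fingers": 1}
    - {"x": 0,"y": 0,"z": -0.8,"twist": 0,"fingers": 1}
    - {"x": 0,"y": 0,"z": -0.8,"twist": 0,"fingers": 1}
    - {"x": 0,"y": 0,"z": 0,"twist": 0,"fingers": 1}
    - {"x": 0,"y": 0,"z": 0,"twist": 0,"fingers": 1}
    - {"x": 0,"y": 0,"z": 0,"twist": 0,"fingers": 1}

```text
clock: 6.0
position: [558.6, 109.9, 191.9]
orientation: [[-0.14, 0.99, -0.001], [0.99, 0.14, -0.0], [0.0, -0.001, -1.0]]
force: [-0.3, 0.2, -0.3]
opening: -0.001
```

```bash
python3 - <<'E'
from h import *
a=eyes.read_camera("scene"); b=eyes.read_camera("side")
cv2.imwrite("pics/e.png",np.vstack([cv2.resize(x,None,fx=1.36,fy=1.36) for x in(a[90:310,200:520],b[100:320,180:500])]))
for c in("scene","side"):
    for r in silhouettes(c,"tile_blue"): print(c,"blue",round(r["conf"],2),np.round(onz(c,r["centre"],27)))
for t,x in(("tile_yellow",[582,-24]),("tile_green",[526,226])):
    try: p,f=fit(t,x); print(t,np.round(p[:2],1),round(np.degrees(p[2]),1),round(f,3))
    except ValueError as e: print(t,e)
print(read_state()["clock"])
E
```

```text
scene blue 0.87 [ 605. -192.   27.]
scene blue 0.82 [511. 113.  27.]
scene blue 0.68 [ 500. -209.   27.]
side blue 0.76 [505. 114.  27.]
side blue 0.68 [ 602. -201.   27.]
side blue 0.53 [ 508. -212.   27.]
tile_yellow [582.  -24.7] 3.9 0.126
tile_green [526.  225.1] 14.7 0.194
6.6
```

View pics/e.png

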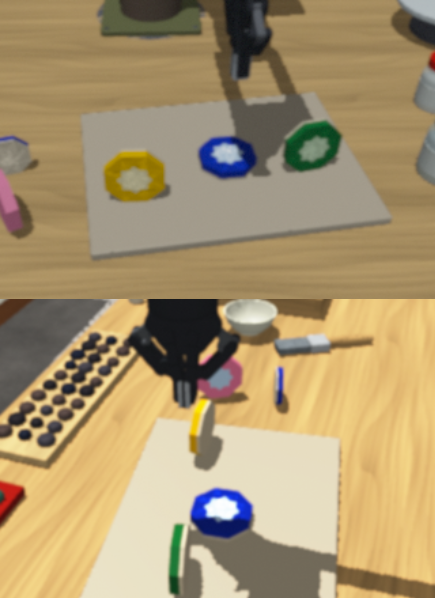

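The blue tile lies flat with its star up at about (508,113), and the shelf centre is at about (512,100). Green and yellow haven't moved.

```bash
python3 -c "
from h import *
print(close_job())"
```

```text
the job is handed in; nothing more can be done
None
```

I tipped the blue tile over with one slow push of the shut fingers near the top of its glazed face. I then raised the arm clear and handed the job in at about 6.6 s of the 29 s allowed.

- **Blue tile:** both cameras show it flat with the star up. The two views put its centre at about (505–511, 113), close to the shelf centre at about (512, 100).
- **Green and yellow tiles:** both still stand. Fitted before and after, their positions differ by less than 1 mm.
- **Forces:** the wrist readings at the end of each move stayed below 1 N. The force during the push itself was not recorded between those readings.
- **Checks that failed or were weak:**
  - One detection of the green tile came back empty, and the repeat worked.
  - The silhouette fits have a few mm of error. The blue tile's heading came out at 7° in one fit and 9° in another.
  - Its flatness I judged only by eye from the pictures, and I did not measure its tilt.

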